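# Put the mallet and the measuring cup back in their drawer trays

## Robot

A 7-joint arm with a two-finger parallel gripper is mounted at the origin on the work surface. World frame = base frame: x ahead of the robot, y to its left, z up, the work surface at z = 0. Lengths are in m, angles in degrees, forces in N, time in s.
With the tool pointing down it reaches from about 0.4 to 0.925 m from the base axis. Payload 5.6 kg.
Tool frame: the origin (TCP) lies at the very end of the fingers, on their centre line; the grasp point (between the pads) lies tcp_to_grasp behind it (tcp_to_grasp is the distance from the TCP to the grasp point, in m); z points along the fingers, y is the line along which they close (so a half turn about z gives the same grasp; the last joint's range is limited). The gripper opens to 85 mm and grips with 20 to 120 N. Pads are 22 mm wide; open, the fingers measure 114 mm over their backs; the gripper's body (76 mm by 85 mm) begins 54 mm behind the grasp point. The pads swing forward as they close: fully open they stand 13 mm farther back than shut.
Start: joints at [62.739, 26.786, -0.665, 91.828, 0.344, 61.387, -3.226], TCP at [0.273, -0.59, 0.231] pointing down, gripper open.
Joint ranges: [-144.91, 144.91], [-17.63, 115.5], [-89.93, 88.59], [15.96, 139.68], [-74.01, 254.01], [8.47, 105.57], [-167.45, 167.45]. Speed limits (degrees/s): [147.25, 147.25, 180, 180, 180, 180, 180].

## Interface

Orientations are given as [roll, pitch, yaw] about the fixed x, y, z axes, in that order (R = Rz(yaw) Ry(pitch) Rx(roll)).
In Python, from rig import state, grab_frame, job_done, look_for, tcp_to_grasp gives the robot as it stands.
- The arm moves only by the shell command python3 -m pendant 'ROWS' [FORCE]. ROWS is a JSON object of lists of equal length, an entry for each row: "dp": the shift along the tool's x, y, z in cm, a list of three; "dr": the turn, a rotation vector about the tool's x, y, z in degrees, a list of three; "grip": the opening, from -1 (shut) to 1 (fully open). A call has 1 to 10 rows; each row is the pose to reach, as a shift and turn from the pose commanded when the call began, along the tool's axes at that moment; what a row does not reach only later rows make up. A row lasts 1/12 s, in which the tool goes at most 41.7 mm and 7.16 degrees, less where a joint would pass 70% of its speed; a pose out of reach is approached as far as the arm can. A call with a gripper value outside its range is refused whole. The fingers move at their own pace and stop on an object; FORCE is the grip in N (left out, the last holds). Time passes only in rows, so rows that repeat a pose let the fingers close. It gives the time, the measured TCP pose, the force, the opening and the grip force at its end, in the units of the state.
- state(): the state, without advancing time (a new reading comes with each control period).
- grab_frame(name): name is "scene" or "top" or "wrist"; returns a dict with "image" (420x560x3 uint8, red, green, blue), "fx", "fy", "cx", "cy" (pixels), "camera_from_world" (4x4, takes a point from world to camera coordinates). Camera axes: x right, y up, looking along -z (the intrinsics and any distortion apply to the point x, -y, -z); pixel columns grow to the right and rows downward; lengths in m; the calibration is good to about 2 mm. A picture is of the moment at which its call begins. There is no depth.
- job_done(): hands the job in; it is judged then, once.
Trained networks look in the newest picture that a camera, given by its name, has taken for a name from the list of things; names that differ only in an ending like _2 or _b are one class to them, and where a whole thing is asked for, a point or a joint stands for the part that bears it (a point fixed in the world has none). Each returns a list of dicts, best first, with "score" (0 to 1); they miss things now and then, are a little off and sometimes report something else, mostly with a low value. They report only what shows in the picture. A call takes as long as a camera call. They do not tell look-alikes from the thing itself.
- look_for(camera, name): "uv" ([column, row] in pixels, amid what is visible of it).
The state is a dict: "clock": time; "joint_pos": joint angles; "joint_vel": joint speeds; "joint_torque": joint torques, N m; "ee_pos": TCP position; "eef_rot": TCP orientation; "wrist_force": force on the tool from outside, world axes, zero at the start; "torque": the same for the moment, N m; "finger_gap": opening from 0.0 (shut) to 1.0 (fully open); "finger_force": force on a finger pad.
Only numpy, scipy, OpenCV 4.12 (cv2) and the standard library are available. Lean on these libraries where they do the work, as an engineer would, in place of code of your own. Each camera call takes 0.05 s, during which the arm holds its last target. There are 200 camera calls.

## Task

The meat mallet and the measuring cup lie washed on the worktop: lay each one, without dropping it, back in its own tray in the open drawer - the tray whose floor is printed with its outline - flat on that outline and the same way round. Then slide the drawer gently until it is fully shut, leaving the spatula in its tray and the jar and mug where they stand.

Things in the scene. Friction and masses are not known exactly. Their poses are not given: they have to be found in the camera images.
- mallet: meat mallet, 0.3 kg, 185 mm long, lying level on its head at one side of the drawer (cup at the other; sides swap): aluminium head 44 (x) x 66 (y) x 44 (z) mm, round wooden handle 22 mm thick, axis 22 mm up, standing clear of the surface. Balances 12 mm from the head's centre. Origin: level of the underside, mid-way along the length; +x towards the head
- mallet_head (a point): centre of the mallet's head: 70.5 mm along +x from the mallet's origin, 22 mm up
- mallet_handle (a point): on the axis of the mallet's handle, 10 mm along +x from the mallet's origin (60 mm from the head's centre), 22 mm up; a good place to pinch across the handle from above
- cup: steel measuring cup, 0.14 kg, 170 mm long, upright on the worktop: open bowl 80 mm across the rim, 68 at the base, 48 high, and a straight flat handle 16 mm wide, 6 thick, its mid-plane 45 mm up, 90 mm long from the rim towards -x. Origin: level of the underside, mid-way along the length; +x from the handle to the bowl, z up
- cup_bowl (a point): centre of the cup's bowl: 45 mm along +x from the cup's origin, 24 mm up
- cup_handle (a point): middle of the cup's handle strip, 18 mm along -x from the cup's origin (23 mm outside the rim), 45 mm up; a good place to pinch across the 16 mm width from above
- tray_mallet: loose white tray in the drawer, 215 x 95 x 28 mm, walls and floor 3 (inside 209 x 89), beside the other two in any order. On its floor in dark grey: the full-size outline of the mallet: a T, head block at the back, handle to the front. Origin: centre of underside; +x to the drawer's back end, along the slide. A utensil on its outline has its origin 3 mm above the tray's, axes parallel.
- tray_cup: loose white tray in the drawer, 215 x 95 x 28 mm, walls and floor 3 (inside 209 x 89), beside the other two in any order. On its floor in dark grey: the full-size outline of the cup: a disc at the back, straight handle to the front. Origin: centre of underside; +x to the drawer's back end, along the slide. A utensil on its outline has its origin 3 mm above the tray's, axes parallel.
- tray_spatula: loose white tray in the drawer, 215 x 95 x 28 mm, walls and floor 3 (inside 209 x 89), beside the other two in any order. On its floor in dark grey: the full-size outline of the spatula, which lies on it. Origin: centre of underside; +x to the drawer's back end, along the slide. A utensil on its outline has its origin 3 mm above the tray's, axes parallel.
- spatula: silicone spatula, 185 mm long, olive blade 80 x 50 x 12 mm towards +x, wooden handle 12 mm thick; lies in tray_spatula from the start and stays there. Origin: mid-length on its underside
- drawer (a joint): opening of the drawer in m: 0 = fully shut, starts 0.225 to 0.245 (limit 0.25). Level runners: 1.5 N to move it plus 6 N per m/s; stays where it is left; solid stop at 0. Inside it is 290 mm wide and 240 long, so the trays can shift up to 25 mm lengthwise as it moves
- handle (a point): middle of the drawer's level steel bar handle (140 mm long, 11 thick, parallel to the front), 63 mm above the worktop, 35 mm in front of the dark front board (332 mm wide, top edge 95 mm above the worktop), on the robot's side; moves with the drawer. Pushing the middle of the bar along chest_front's +x shuts the drawer
- chest_front (a point): top front edge, in the middle, of the low dark wooden chest fixed on the worktop (310 mm deep, 336 wide, 104 high), drawer open towards the robot; x from the chest's front to its back: the drawer slides out along -x. Above the worktop: tray floors 24 mm, tray rims 49, drawer sides 77, underside of the chest's top board 92. With the drawer shut the bar is 51 mm in front of this edge
- jar: bystander: closed amber glass jar with steel cap, 72 mm across, 110 mm tall, standing on the worktop beyond the work on the left. Origin: centre of its underside
- mug: bystander: white mug, 80 mm across and 92 mm tall, standing on the worktop beyond the work on the right. Origin: centre of its underside
Mind the look-alikes: they are no part of the job. Leave any red look-alike of the mallet alone. Leave any brown look-alike of the tray_mallet alone.

How it is judged (in metres and radians):
On the way:
1. mallet and cup both lie in their own trays, flat, the right way round and let go, the drawer still open (x of mallet in the frame of tray_mallet between -0.022 and 0.022 m and y of mallet in the frame of tray_mallet between -0.02 and 0.02 m and z of mallet in the frame of tray_mallet below 0.008 m and x of mallet_head in the frame of tray_mallet above 0.03 m and angle between each of mallet, cup's own z axis and vertical below 0.15 rad and contact force between each of mallet, cup and the fingers below 0.05 N and x of cup in the frame of tray_cup between -0.025 and 0.025 m and y of cup in the frame of tray_cup between -0.02 and 0.02 m and z of cup in the frame of tray_cup below 0.008 m and x of cup_bowl in the frame of tray_cup above 0.03 m and value of joint drawer above 0.12 m), for 0.2 s.
At the end, for the whole second after the job is handed in: Mallet and cup lie flat (0.15 rad) on the floor of their own trays, head or bowl to the back, within 22 mm (mallet), 25 mm (cup) of the outline lengthwise and 20 mm sideways, let go and still; the spatula is within 30 mm of its place in its tray; the drawer is shut to 6 mm (x of mallet in the frame of tray_mallet between -0.022 and 0.022 m and y of mallet in the frame of tray_mallet between -0.02 and 0.02 m and z of mallet in the frame of tray_mallet below 0.008 m and x of mallet_head in the frame of tray_mallet above 0.03 m and angle between each of mallet, cup's own z axis and vertical below 0.15 rad and contact force between each of mallet, cup and the fingers below 0.05 N and x of cup in the frame of tray_cup between -0.025 and 0.025 m and y of cup in the frame of tray_cup between -0.02 and 0.02 m and z of cup in the frame of tray_cup below 0.008 m and x of cup_bowl in the frame of tray_cup above 0.03 m and x of spatula in the frame of tray_spatula between -0.03 and 0.03 m and y of spatula in the frame of tray_spatula between -0.03 and 0.03 m and z of spatula in the frame of tray_spatula below 0.01 m and linear speed of each of mallet, cup below 0.02 m/s and value of joint drawer below 0.006 m); the robot touches nothing.
It fails at once if the mallet is dropped or thrown: it moves faster than 0.75 m/s (a fall of about 30 mm) with no finger touching it (contact force between mallet and the fingers below 0.01 N and linear speed of mallet above 0.75 m/s).
It fails at once if the cup is dropped or thrown: it moves faster than 0.75 m/s (a fall of about 30 mm) with no finger touching it (contact force between cup and the fingers below 0.01 N and linear speed of cup above 0.75 m/s).
It fails at once if the drawer is slammed (shut faster than 0.5 m/s) (velocity of joint drawer below -0.5 m/s).
It fails at once if the jar is pushed more than 30 mm or tipped (distance of jar from where it was at the start of the episode above 0.03 m or angle between jar's own z axis and vertical above 0.3 rad).
It fails at once if the mug is pushed more than 30 mm or tipped (distance of mug from where it was at the start of the episode above 0.03 m or angle between mug's own z axis and vertical above 0.3 rad).
It also fails if it takes over 72 s, if anything falls off the work surface, if the arm or the gripper's body presses on something with over 40 N, if the wrist force passes 120 N, or if a joint passes its speed limit or range.

## Working session

There is one attempt and no reset: what is moved stays moved. The work goes in short steps, Python scripts to look and compute and a shell command to move; the robot and the scene stay as the last step left them, time stands still between calls to the robot, and variables do not carry over. Pictures are saved under pics/ and viewed, at most 10 in all, crops included, and the job is handed in when it is done.

```bash
mkdir -p pics; ls; cat > h.py <<'E'
import numpy as np, cv2
from rig import state, grab_frame, look_for, tcp_to_grasp
from scipy.spatial.transform import Rotation as R
def ray(f,uv):
    T=np.array(f["camera_from_world"]); u,v=uv
    d=np.array([(u-f["cx"])/f["fx"],-(v-f["cy"])/f["fy"],-1.0])
    return -T[:3,:3].T@T[:3,3], T[:3,:3].T@d
def px2w(f,uv,z):
    o,d=ray(f,uv); return o+d*(z-o[2])/d[2]
def w2px(f,p):
    T=np.array(f["camera_from_world"]); c=T[:3,:3]@np.array(p)+T[:3,3]
    return np.array([f["cx"]-f["fx"]*c[0]/c[2], f["cy"]+f["fy"]*c[1]/c[2]])
def save(f,n): cv2.imwrite("pics/"+n,cv2.cvtColor(np.array(f["image"]),cv2.COLOR_RGB2BGR))
def delta(target,yaw=None):
    s=state(); M=R.from_euler("xyz",s["eef_rot"],degrees=True)
    print("ee",np.round(s["ee_pos"],4),"rot",np.round(s["eef_rot"],2),"clk",s["clock"])
    print("dp cm",np.round(100*M.inv().apply(np.array(target)-s["ee_pos"]),2))
    if yaw is not None:
        for y in (yaw,yaw+180):
            print("dr for yaw",y,np.round(np.degrees((M.inv()*R.from_euler("xyz",[180,0,y],degrees=True)).as_rotvec()),2))
E
python3 - <<'E'
from h import *
np.set_printoptions(suppress=True,precision=3)
print(tcp_to_grasp,state())
for c in("top","scene"):
    f=grab_frame(c); save(f,c+"0.png"); print(c,[ (k,f[k]) for k in f if k!="image"])
    for n,z in [("mallet",.022),("mallet_head",.022),("mallet_handle",.022),("cup",.03),("cup_bowl",.04),("cup_handle",.045),("tray_mallet",.03),("tray_cup",.03),("tray_spatula",.03),("spatula",.03),("handle",.063),("chest_front",.104),("jar",.05),("mug",.05)]:
        for r in look_for(c,n)[:3]:
            if r["score"]>.2: print(c,n,round(r["score"],2),np.round(r["uv"],1),px2w(f,r["uv"],z)[:2])
E
```

```text
pics
0.0187 {'clock': 0.0, 'joint_pos': array([62.738, 26.837, -0.664, 91.882,  0.344, 61.386, -3.225]), 'joint_vel': array([ 0.013, -0.065,  0.018,  0.003, -0.037, -0.037, -0.095]), 'joint_torque': array([  0.   , -53.238,   0.022, -25.131,   0.012,   0.008,  -0.   ]), 'ee_pos': array([ 0.272, -0.59 ,  0.23 ]), 'eef_rot': array([-179.897,    0.008,   24.795]), 'wrist_force': array([ 0.023, -0.4  ,  0.201]), 'torque': array([-0.02 ,  0.048, -0.015]), 'finger_force': 0.0, 'finger_gap': 1.0026094130944363}
top [('fx', 459.82445739587524), ('fy', 459.82445739587524), ('cx', 279.45075297488984), ('cy', 202.7870957911072), ('camera_from_world', array([[ 0.029, -1.   ,  0.004,  0.057],
       [ 0.996,  0.029,  0.084, -0.486],
       [-0.084,  0.002,  0.996, -1.559],
       [ 0.   ,  0.   ,  0.   ,  1.   ]]))]
top mallet 0.87 [229.3 238. ] [0.359 0.239]
top mallet 0.83 [183.2 183.8] [0.54  0.404]
top mallet 0.69 [134.5 227.8] [0.384 0.563]
top mallet_head 0.83 [231.3 235.1] [0.369 0.232]
top mallet_head 0.65 [128.8 227.9] [0.383 0.583]
top mallet_head 0.59 [183.7 183.7] [0.54  0.403]
top ma
[... 1483 characters left out ...]
 0.589]
scene mallet_handle 0.67 [310.7 181. ] [0.374 0.23 ]
scene mallet_handle 0.6 [378.4 189.4] [0.512 0.424]
scene cup 0.6 [151.4 280.8] [ 0.513 -0.398]
scene cup_bowl 0.78 [151.4 281.8] [ 0.522 -0.4  ]
scene cup_handle 0.58 [149.4 282.1] [ 0.524 -0.405]
scene tray_mallet 0.87 [297.7 244.8] [0.595 0.062]
scene tray_cup 0.56 [249.2 267.8] [ 0.604 -0.113]
scene tray_spatula 0.62 [271.5 254.1] [ 0.59  -0.029]
scene tray_spatula 0.3 [376.3 192.4] [0.525 0.406]
scene spatula 0.94 [279.4 269. ] [ 0.649 -0.031]
scene handle 0.91 [251.6 230.2] [ 0.499 -0.055]
scene chest_front 0.75 [311.8 321.3] [ 0.878 -0.045]
scene jar 0.8 [389.6 241.4] [0.726 0.324]
scene mug 0.8 [182.1 329.2] [ 0.713 -0.371]
```

```bash
python3 - <<'E'
import cv2
a=cv2.imread("pics/top0.png")[80:300,100:460]; cv2.imwrite("pics/a.png",cv2.resize(a,None,fx=2.2,fy=2.2,interpolation=2))
a=cv2.imread("pics/scene0.png")[100:350,120:440]; cv2.imwrite("pics/b.png",cv2.resize(a,None,fx=2.4,fy=2.4,interpolation=2))
E
```

```text
(no output)
```

View pics/a.png

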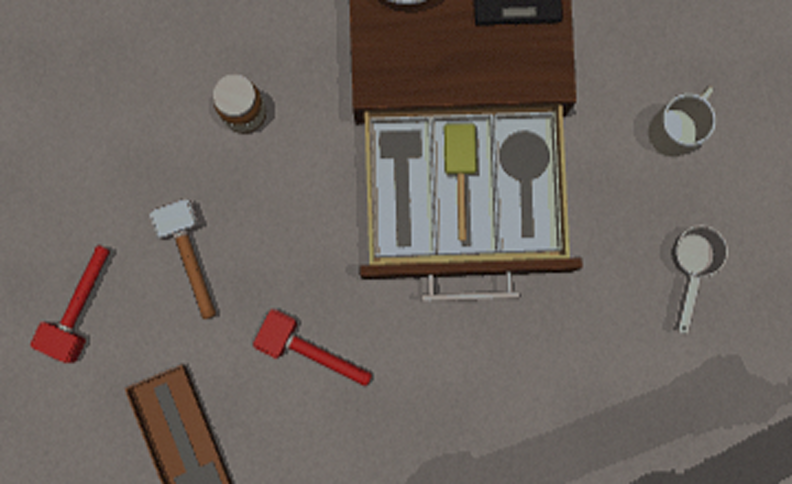

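View pics/b.png

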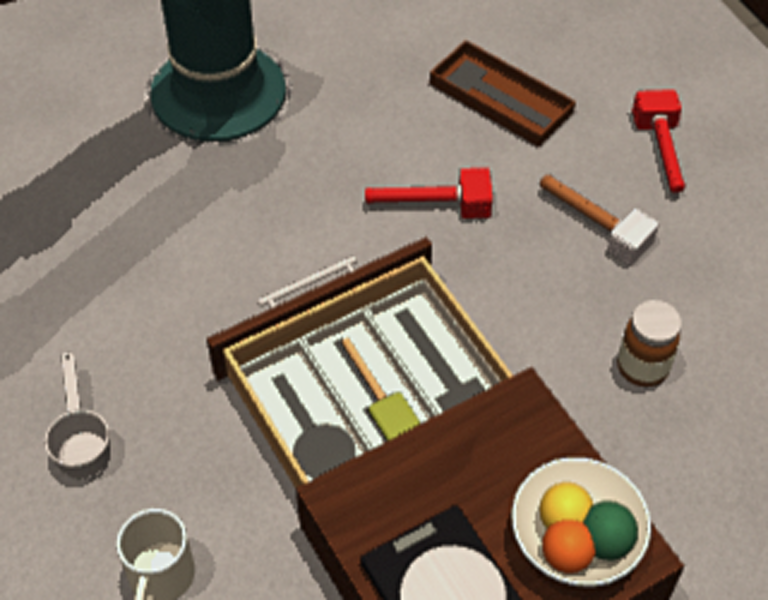

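The top view shows the true mallet (steel head, wooden handle) to the left, at about (181,180)–(195,224) full-frame. The cup is to the right, with its bowl at (418,195) and its handle end at (411,230). The trays from left to right are mallet, spatula and cup. The two red mallets and the brown tray are the look-alikes.

```bash
python3 - <<'E'
from h import *
np.set_printoptions(suppress=True,precision=4)
ft=grab_frame("top"); fs=grab_frame("scene")
T=lambda x,y,z: px2w(ft,(100+x/2.2,80+y/2.2),z)
S=lambda x,y,z: px2w(fs,(120+x/2.4,100+y/2.4),z)
for n,a,b,z in [("mallet head top",(176,218),None,.044),("mallet tip",(208,312),(547,184),.022),("cup rim c",(699,252),(78,443),.048),
 ("cup h end",(684,329),(68,356),.046),("T head",(401,144),None,.024),("T end",(404,245),(402,312),.024),("disc",(524,157),(324,451),.024),("disc h end",(528,236),(279,377),.024),
 ("bar L",(424,296),(355,262),.063),("bar R",(518,295),(263,301),.063),("board L",(361,267),(430,242),.095),("board R",(581,262),(211,342),.095),("chest FL",(352,106),(531,370),.104),("chest FR",(575,101),(302,494),.104),
 ("trayM FL rim",(376,256),None,.049),("trayM FR rim",(430,254),None,.049),("trayC FL",(496,252),None,.049),("trayC FR",(560,249),None,.049)]:
    print(n,T(*a,z)[:2], S(*b,z)[:2] if b else "")
E
```

```text
mallet head top [0.5528 0.4113] 
mallet tip [0.4102 0.3595] [0.4145 0.3586]
cup rim c [ 0.5236 -0.3955] [ 0.5378 -0.3998]
cup h end [ 0.4046 -0.3735] [ 0.4073 -0.3704]
T head [0.6833 0.0674] 
T end [0.5236 0.0582] [0.5258 0.0605]
disc [ 0.6683 -0.1266] [ 0.6727 -0.1253]
disc h end [ 0.5435 -0.1352] [ 0.5465 -0.1321]
bar L [0.4425 0.026 ] [0.4467 0.0278]
bar R [ 0.4482 -0.1164] [ 0.451  -0.1109]
board L [0.481  0.1219] [0.4831 0.1237]
board R [ 0.4981 -0.2054] [ 0.5022 -0.2026]
chest FL [0.7219 0.1428] [0.7255 0.1392]
chest FR [ 0.7396 -0.1914] [ 0.7535 -0.1883]
trayM FL rim [0.5026 0.1009] 
trayM FR rim [0.5081 0.0181] 
trayC FL [ 0.5142 -0.0831] 
trayC FR [ 0.5217 -0.1814]
```

```bash
python3 - <<'E'
from h import *
delta([.468,-.386,.2],-10.5)
E
```

```text
ee [ 0.2725 -0.5901  0.2313] rot [-180.      0.     24.79] clk 1.6
dp cm [ 26.3  -10.33   3.13]
dr for yaw -10.5 [-0.    0.   35.29]
dr for yaw 169.5 [  -0.     -0.   -144.71]
```

```bash
python3 -m pendant '{"dp":[[2,-0.8,0.2],[5,-2,0.6],[8.5,-3.3,1],[12,-4.7,1.4],[15.5,-6.1,1.8],[19,-7.5,2.2],[22,-8.6,2.6],[24.5,-9.6,2.9],[26.3,-10.3,3.1],[26.3,-10.3,3.1]],"dr":[[0,0,3],[0,0,8],[0,0,13],[0,0,18],[0,0,23],[0,0,27],[0,0,31],[0,0,34],[0,0,35.3],[0,0,35.3]],"grip":[1,1,1,1,1,1,1,1,1,1]}'
python3 - <<'E'
from h import *
f=grab_frame("wrist"); save(f,"w1.png")
for n,z in (("cup_bowl",.04),("cup_handle",.045)):
    for r in look_for("wrist",n)[:2]: print(n,r["score"],r["uv"],px2w(f,r["uv"],z))
E
```

```text
clock: 2.43
ee_pos: [0.4722, -0.3812, 0.1998]
eef_rot: [-179.8, -0.0, -10.1]
wrist_force: [1.1, 1.5, 0.3]
finger_gap: 0.998
finger_force: 0.0
cup_bowl 0.86 [289.6, 144.9] [ 0.51720959 -0.40034408  0.04      ]
cup_handle 0.66 [284.3, 143.3] [ 0.52002077 -0.395311    0.045     ]
```

View pics/w1.png

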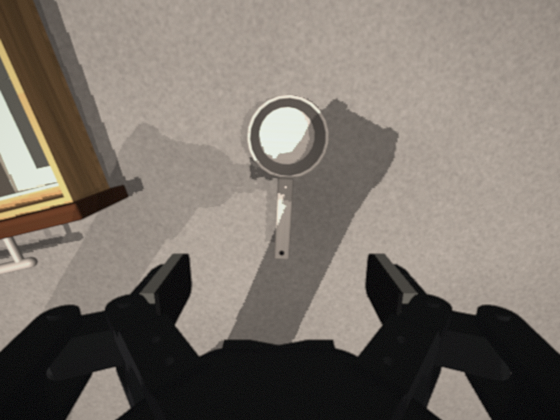

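The wrist view shows the cup's rim centre at (288,136) and its handle running from (285,180) to its end at (282,258).

```bash
python3 - <<'E'
from h import *
f=grab_frame("wrist")
b=px2w(f,(288,136.5),.048);e=px2w(f,(282,258),.048);d=(b-e)[:2];L=np.hypot(*d);y=np.degrees(np.arctan2(d[1],d[0]))
print(b,e,L,y); u=d/L
c=(b[:2]+e[:2]+u*.13)/2; p=c-u*.062; print(c,p)
delta([*p,.027],y)
E
```

```text
[ 0.52093248 -0.40679029  0.048     ] [ 0.39425914 -0.37784074  0.048     ] 0.12993925752607682 -12.873128351923961
[ 0.52096209 -0.40679705] [ 0.46052041 -0.39298389]
ee [ 0.4671 -0.3877  0.2004] rot [ 1.7995e+02  2.0000e-02 -1.0600e+01] clk 2.6333
dp cm [-0.54  0.63 17.34]
dr for yaw -12.873128351923961 [0.05 0.02 2.28]
dr for yaw 167.12687164807605 [-3.0000e-02  8.0000e-02 -1.7772e+02]
```

```bash
python3 - <<'E'
from h import *
f=grab_frame("wrist"); save(f,"w2.png"); a=cv2.imread("pics/w1.png");b=cv2.imread("pics/w2.png")
def sh(u,v,r):
    t=a[v-r:v+r,u-r:u+r]; m=cv2.matchTemplate(b,t,cv2.TM_CCOEFF_NORMED); _,s,_,l=cv2.minMaxLoc(m); print(s,l[0]-u+r,l[1]-v+r); return np.array(l)+r-(u,v)
pb=np.array((288,136.5))+sh(288,136,48); pe=np.array((282,258))+sh(282,250,18)
b=px2w(f,pb,.048);e=px2w(f,pe,.048);d=(b-e)[:2];L=np.hypot(*d);y=np.degrees(np.arctan2(d[1],d[0]))
print(b,e,L,y); u=d/L
c=(b[:2]+e[:2]+u*.13)/2; p=c-u*.062; print(c,p)
delta([*p,.027],y)
E
```

```text
0.9242278337478638 -9 -4
0.6611064672470093 -7 -4
[ 0.52576466 -0.39956694  0.048     ] [ 0.39986909 -0.37171281  0.048     ] 0.12894009273032356 -12.475599596765502
[ 0.5262821  -0.39968142] [ 0.46574604 -0.38628794]
ee [ 0.4669 -0.3879  0.2005] rot [ 1.7995e+02  1.0000e-02 -1.0640e+01] clk 2.6833
dp cm [-0.14 -0.15 17.35]
dr for yaw -12.475599596765502 [0.05 0.01 1.84]
dr for yaw 167.5244004032345 [-2.0000e-02  8.0000e-02 -1.7816e+02]
```

```bash
python3 -m pendant '{"dp":[[0,0,2],[-0.1,-0.1,5],[-0.1,-0.1,8.5],[-0.1,-0.1,12],[-0.1,-0.1,14.5],[-0.1,-0.1,16.2],[-0.1,-0.1,17.2],[-0.1,-0.1,17.3],[-0.1,-0.1,17.3],[-0.1,-0.1,17.3]],"dr":[[0,0,1],[0,0,1.8],[0,0,1.8],[0,0,1.8],[0,0,1.8],[0,0,1.8],[0,0,1.8],[0,0,1.8],[0,0,1.8],[0,0,1.8]],"grip":[1,1,1,1,1,1,1,0.5,0,-0.4]}' 60
python3 -m pendant '{"dp":[[0,0,0],[0,0,0],[0,0,0],[0,0,0],[0,0,0],[0,0,0]],"dr":[[0,0,0],[0,0,0],[0,0,0],[0,0,0],[0,0,0],[0,0,0]],"grip":[-0.7,-1,-1,-1,-1,-1]}' 60
python3 - <<'E'
from h import *
f=grab_frame("wrist"); save(f,"w3.png"); cv2.imwrite("pics/w3c.png",cv2.imread("pics/w3.png"))
print(state()["finger_gap"],state()["finger_force"])
E
```

```text
clock: 3.52
ee_pos: [0.4679, -0.3863, 0.0286]
eef_rot: [179.9, -0.1, -12.4]
wrist_force: [0.2, -0.3, 0.3]
finger_gap: 0.605
finger_force: 0.0
clock: 4.02
ee_pos: [0.4677, -0.3857, 0.0283]
eef_rot: [180.0, -0.1, -12.3]
wrist_force: [-1.0, -0.5, 6.4]
finger_gap: 0.167
finger_force: 58.6
0.16540875498211124 58.554654121398926
```

View pics/w3.png

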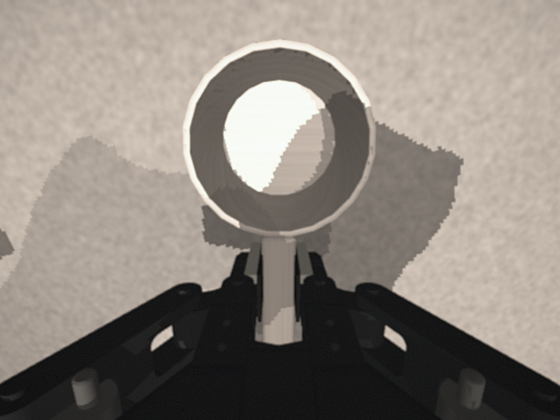

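The wrist view shows the cup handle squarely between the pads, with the rim centre at (279,138). I'll lift it and, in parallel, measure the tray outlines.

```bash
python3 -m pendant '{"dp":[[0,0,-0.5],[0,0,-1.5],[0,0,-3],[0,0,-5],[0,0,-7.5],[0,0,-10],[0,0,-11.5],[0,0,-12.5],[0,0,-13],[0,0,-13]],"dr":[[0,0,0],[0,0,0],[0,0,0],[0,0,0],[0,0,0],[0,0,0],[0,0,0],[0,0,0],[0,0,0],[0,0,0]],"grip":[-1,-1,-1,-1,-1,-1,-1,-1,-1,-1]}' 60
python3 - <<'E'
from h import *
np.set_printoptions(suppress=True,precision=4)
ft=grab_frame("top"); save(ft,"top1.png"); fs=grab_frame("scene"); fw=grab_frame("wrist"); save(fw,"w4.png"); print(state()["ee_pos"],state()["finger_gap"])
for nm,f,img,w in (("top",ft,"top0.png",None),("scene",fs,"scene0.png",None)):
    im=cv2.imread("pics/"+img).astype(int); g=im.max(2)
    for n,c,e,tail,ang in (("cup",(.6683,-.1266),.045,.026,3.2),("mallet",(.6833,.0674),.0705,.0227,3.2)):
        u=np.array([np.cos(np.radians(ang)),np.sin(np.radians(ang))]);v=np.array([-u[1],u[0]])
        o=np.array(c)-e*u
        poly=[w2px(f,[*(o+a*u+b*v),.024]) for a,b in ((-.1,-.04),(.1,-.04),(.1,.04),(-.1,.04))]
        m=np.zeros(g.shape,np.uint8); cv2.fillPoly(m,[np.round(poly).astype(int)],1)
        sat=im.max(2)-im.min(2)
        k=(m>0)&(g<140); 
        nl,lab,st,_=cv2.connectedComponentsWithStats(k.astype(np.uint8)); b=1+st[1:,4].argmax()
        ys,xs=np.where(lab==b)
        P=np.array([px2w(f,(x,y),.024)[:2] for x,y in zip(xs,ys)])
        C=P.mean(0); w,V=np.linalg.eigh(np.cov(P.T)); d=V[:,1]*np.sign(V[0,1]); 
        q=(P-C)@d
        print(nm,n,len(P),"centroid",C,"yaw",np.degrees(np.arctan2(d[1],d[0])),"ext",q.min(),q.max(),"origin",C-tail*d,"bbox mid",C+d*(q.min()+q.max())/2)
E
```

```text
clock: 4.9
ee_pos: [0.4676, -0.3852, 0.1582]
eef_rot: [180.0, -0.1, -12.3]
wrist_force: [-1.3, 0.0, -1.9]
finger_gap: 0.171
finger_force: 58.5
[ 0.4667 -0.3846  0.156 ] 0.17198512774193805
top cup 582 centroid [ 0.6509 -0.1267] yaw 3.980637586601156 ext -0.1070952532509462 0.06126496141085106 origin [ 0.6249 -0.1285] bbox mid [ 0.628  -0.1283]
top mallet 532 centroid [0.6362 0.0665] yaw 3.674219714328743 ext -0.11507890016217756 0.07079029994358213 origin [0.6136 0.065 ] bbox mid [0.6141 0.0651]
scene cup 758 centroid [ 0.6655 -0.1263] yaw 3.4137839782867183 ext -0.12287893250337761 0.05847974344928019 origin [ 0.6395 -0.1278] bbox mid [ 0.6333 -0.1282]
scene mallet 590 centroid [0.6509 0.0662] yaw 2.827161521172401 ext -0.12792401426251285 0.06352587684977884 origin [0.6282 0.0651] bbox mid [0.6187 0.0646]
```

View pics/w4.png

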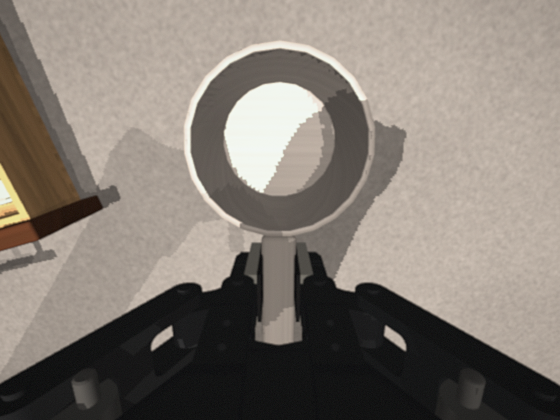

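```bash
python3 - <<'E'
from h import *
f=grab_frame("wrist"); s=state(); M=R.from_euler("xyz",s["eef_rot"],degrees=True)
b=px2w(f,(279,138.5),s["ee_pos"][2]+.048-.0283); t=M.inv().apply(b-s["ee_pos"]); print("bowl in tool",t)
y=3.4; N=R.from_euler("xyz",[180,0,y],degrees=True)
o=np.array([.627,-.1283]); bt=o+.045*np.array([np.cos(np.radians(y)),np.sin(np.radians(y))])
p=bt-N.apply([t[0],t[1],0])[:2]; print(p); delta([*p,.156],y)
E
```

```text
bowl in tool [ 0.06221642  0.00033276 -0.01984825]
[ 0.60979415 -0.12898887]
ee [ 0.4666 -0.3846  0.1559] rot [-1.7994e+02  1.4000e-01 -1.2300e+01] clk 5.1
dp cm [  8.54 -28.02  -0.  ]
dr for yaw 3.4 [ -0.08   0.13 -15.7 ]
dr for yaw 183.4 [1.800e-01 1.100e-01 1.643e+02]
```

```bash
python3 -m pendant '{"dp":[[0.3,-1.2,0],[1.2,-4,0],[2.2,-7.2,0],[3.3,-10.8,0],[4.4,-14.4,0],[5.5,-18,0],[6.6,-21.6,0],[7.5,-24.6,0],[8.2,-27,0],[8.5,-28,0]],"dr":[[0,0,-1],[0,0,-3],[0,0,-5],[0,0,-7],[0,0,-9],[0,0,-11],[0,0,-13],[0,0,-14.5],[0,0,-15.7],[0,0,-15.7]],"grip":[-1,-1,-1,-1,-1,-1,-1,-1,-1,-1]}' 60
python3 -m pendant '{"dp":[[0,0,0],[0,0,0],[0,0,0]],"dr":[[0,0,0],[0,0,0],[0,0,0]],"grip":[-1,-1,-1]}' 60
python3 - <<'E'
from h import *
delta([.6098,-.1290,.075],3.4); delta([.6098,-.1290,.0535],3.4)
f=grab_frame("top"); save(f,"top2.png")
a=cv2.imread("pics/top2.png")[100:230,240:380]; cv2.imwrite("pics/c.png",cv2.resize(a,None,fx=4,fy=4,interpolation=2))
E
```

```text
clock: 5.93
ee_pos: [0.6116, -0.123, 0.1566]
eef_rot: [-179.8, -0.0, 3.9]
wrist_force: [0.5, 0.9, -1.5]
finger_gap: 0.168
finger_force: 58.6
clock: 6.18
ee_pos: [0.609, -0.132, 0.1568]
eef_rot: [179.9, 0.1, 3.2]
wrist_force: [-0.1, -0.1, -1.7]
finger_gap: 0.166
finger_force: 58.5
ee [ 0.609  -0.132   0.1568] rot [1.7993e+02 9.0000e-02 3.2400e+00] clk 6.1833
dp cm [ 0.11 -0.3   8.18]
dr for yaw 3.4 [ 0.07  0.09 -0.16]
dr for yaw 183.4 [ 1.4000e-01 -1.1000e-01  1.7984e+02]
ee [ 0.609  -0.132   0.1568] rot [1.7993e+02 9.0000e-02 3.2400e+00] clk 6.1833
dp cm [ 0.11 -0.3  10.33]
dr for yaw 3.4 [ 0.07  0.09 -0.16]
dr for yaw 183.4 [ 1.4000e-01 -1.1000e-01  1.7984e+02]
```

View pics/c.png

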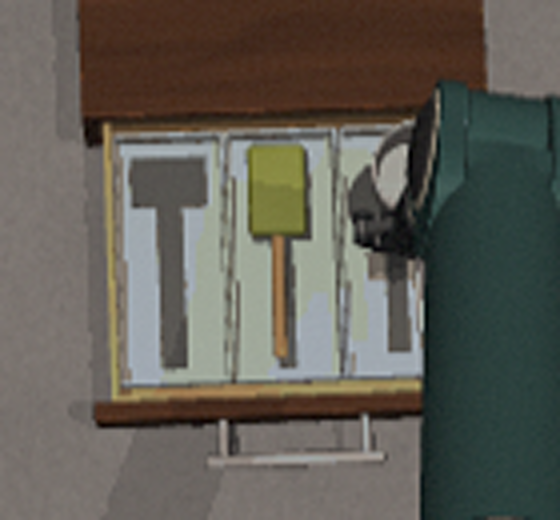

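The top view shows the cup hanging over the right-hand tray, with its rim beside the disc print and the arm hiding the rest. Next is a partial descent and a check of the settled pose.

```bash
python3 -m pendant '{"dp":[[0,-0.1,0.5],[0,-0.1,1.5],[0,-0.1,3],[0,-0.1,5],[0,-0.1,6.5],[0,-0.1,7.2],[0,-0.1,7.5],[0,-0.1,7.5],[0,-0.1,7.5],[0,-0.1,7.5]],"dr":[[0,0,0],[0,0,0],[0,0,0],[0,0,0],[0,0,0],[0,0,0],[0,0,0],[0,0,0],[0,0,0],[0,0,0]],"grip":[-1,-1,-1,-1,-1,-1,-1,-1,-1,-1]}' 60
python3 - <<'E'
from h import *
delta([.6098,-.1290,.0535],3.4)
f=grab_frame("wrist"); save(f,"w5.png")
E
```

```text
clock: 7.07
ee_pos: [0.6108, -0.1289, 0.0833]
eef_rot: [180.0, -0.1, 3.4]
wrist_force: [0.5, -0.1, -1.8]
finger_gap: 0.169
finger_force: 58.5
ee [ 0.6108 -0.1289  0.0833] rot [ 1.7997e+02 -1.0000e-01  3.3800e+00] clk 7.0667
dp cm [-0.1  -0.    2.98]
dr for yaw 3.4 [ 0.03 -0.1  -0.02]
dr for yaw 183.4 [-1.6000e-01 -4.0000e-02  1.7998e+02]
```

View pics/w5.png

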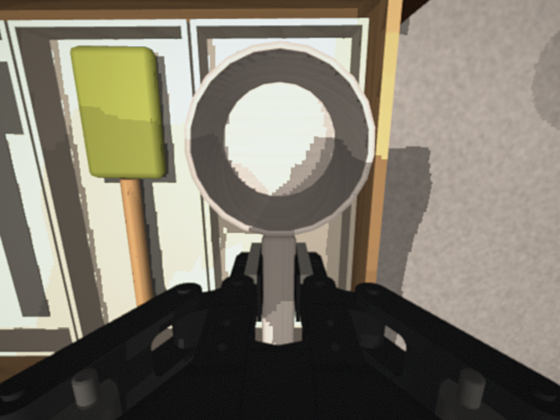

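The wrist view shows the cup bowl centred between the tray walls (columns 197 and 366), with the spatula tray to the left. Now I'll lower it, then open slightly.

```bash
python3 -m pendant '{"dp":[[0,0,0.4],[0,0,1],[0,0,1.6],[0,0,2.1],[0,0,2.5],[0,0,2.7],[-0.1,0,2.8],[-0.1,0,2.9],[-0.1,0,2.9],[-0.1,0,2.9]],"dr":[[0,0,0],[0,0,0],[0,0,0],[0,0,0],[0,0,0],[0,0,0],[0,0,0],[0,0,0],[0,0,0],[0,0,0]],"grip":[-1,-1,-1,-1,-1,-1,-1,-1,-1,-1]}' 60
python3 - <<'E'
from h import *
delta([.6098,-.1290,.0523],3.4)
f=grab_frame("wrist"); save(f,"w6.png")
E
```

```text
clock: 7.95
ee_pos: [0.6092, -0.1288, 0.0535]
eef_rot: [180.0, -0.0, 3.4]
wrist_force: [0.5, -0.7, -2.1]
finger_gap: 0.171
finger_force: 58.6
ee [ 0.6092 -0.1288  0.0535] rot [ 1.7999e+02 -2.0000e-02  3.3900e+00] clk 7.95
dp cm [0.06 0.03 0.12]
dr for yaw 3.4 [ 0.01 -0.02 -0.01]
dr for yaw 183.4 [-4.0000e-02 -1.0000e-02  1.7999e+02]
```

```bash
python3 -m pendant '{"dp":[[0,0,0.1],[0,0,0.15],[0,0,0.15],[0,0,0.15],[0,0,0.15],[0,0,0.15],[0,0,0.15],[0,0,0.15]],"dr":[[0,0,0],[0,0,0],[0,0,0],[0,0,0],[0,0,0],[0,0,0],[0,0,0],[0,0,0]],"grip":[-1,-1,-1,-0.6,-0.4,-0.3,-0.3,-0.3]}' 20
python3 -m pendant '{"dp":[[0,0,-0.5],[0,0,-2],[0,0,-4],[0,0,-7],[0,0,-10],[0,0,-13],[0,0,-15],[0,0,-16],[0,0,-16],[0,0,-16]],"dr":[[0,0,0],[0,0,0],[0,0,0],[0,0,0],[0,0,0],[0,0,0],[0,0,0],[0,0,0],[0,0,0],[0,0,0]],"grip":[-0.3,-0.3,-0.3,-0.3,-0.3,-0.3,-0.3,-0.3,-0.3,-0.3]}' 20
python3 - <<'E'
from h import *
f=grab_frame("wrist"); save(f,"w7.png"); 
t=R.from_euler("z",20,degrees=True).apply([.03,0,0])[:2]
delta([.4865+.026,.387+.010,.2],20)
E
```

```text
clock: 8.67
ee_pos: [0.609, -0.1287, 0.0516]
eef_rot: [-180.0, 0.0, 3.4]
wrist_force: [-0.4, -0.2, 0.5]
finger_gap: 0.354
finger_force: 0.0
clock: 9.5
ee_pos: [0.6087, -0.1287, 0.2114]
eef_rot: [180.0, 0.0, 3.4]
wrist_force: [-0.1, -0.5, -1.1]
finger_gap: 0.344
finger_force: 0.0
ee [ 0.6081 -0.1286  0.2103] rot [-1.7997e+02  1.3000e-01  3.3900e+00] clk 9.55
dp cm [ -6.43 -53.04   1.07]
dr for yaw 20 [ -0.05   0.13 -16.61]
dr for yaw 200 [1.9000e-01 6.0000e-02 1.6339e+02]
```

View pics/w7.png

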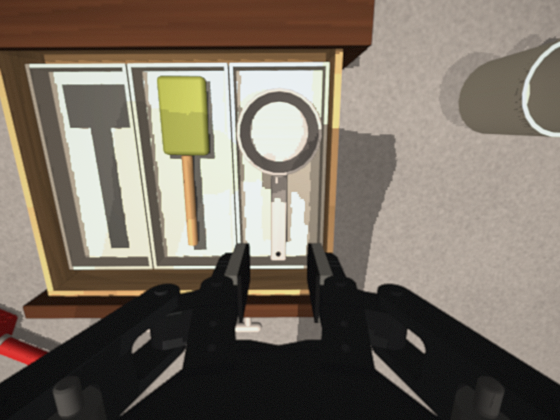

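The wrist view shows the cup flat in its tray, with the rim centre at (280,131), the handle end at (279,260), and no outline visible around it. The mallet print has its head at about (98,106) and its handle end at about (119,247). On to the mallet.

```bash
python3 -m pendant '{"dp":[[-0.2,-1.5,0],[-0.5,-4.5,0],[-1,-8.5,0],[-1.5,-12.5,0],[-2,-16.5,0],[-2.5,-20.5,0],[-3,-24.5,0],[-3.5,-28.5,0],[-4,-32.5,0],[-4.4,-36,0]],"dr":[[0,0,0],[0,0,-2],[0,0,-4],[0,0,-6],[0,0,-8],[0,0,-10],[0,0,-12],[0,0,-14],[0,0,-16],[0,0,-16.6]],"grip":[-0.3,0,0.3,0.6,0.6,0.6,0.6,0.6,0.6,0.6]}' 60
python3 - <<'E'
from h import *
f=grab_frame("wrist") 
delta([.4865+.026,.387+.010,.2],20)
E
```

```text
clock: 10.38
ee_pos: [0.541, 0.2317, 0.2102]
eef_rot: [-179.9, 0.2, 20.2]
wrist_force: [0.3, 0.3, 0.2]
finger_gap: 0.799
finger_force: 0.0
ee [0.5384 0.2405 0.2105] rot [-1.796e+02  9.000e-02  2.075e+01] clk 10.4333
dp cm [  3.12 -15.55   1.15]
dr for yaw 20 [-0.4   0.09  0.75]
dr for yaw 200 [-1.4000e-01 -6.2000e-01 -1.7925e+02]
```

```bash
python3 -m pendant '{"dp":[[0.6,-3.5,0.3],[1.2,-7,0.6],[1.8,-10.5,0.8],[2.3,-13.5,1],[2.7,-15.8,1.1],[2.9,-16.9,1.1],[2.9,-16.9,1.1],[2.9,-16.9,1.1],[2.9,-16.9,1.1],[2.9,-16.9,1.1]],"dr":[[0,0,0],[0,0,0],[0,0,0],[0,0,0],[0,0,0],[0,0,0],[0,0,0],[0,0,0],[0,0,0],[0,0,0]],"grip":[0.6,0.6,0.6,0.6,0.6,0.6,0.6,0.6,0.6,0.6]}' 60
python3 - <<'E'
from h import *
f=grab_frame("wrist"); save(f,"w8.png"); import pickle; f={k:np.array(v) for k,v in f.items()}; pickle.dump(f,open("w8.pkl","wb"))
delta([.4865+.026,.387+.010,.2],20)
E
```

```text
clock: 11.27
ee_pos: [0.5143, 0.3944, 0.2006]
eef_rot: [179.9, 0.0, 19.8]
wrist_force: [-0.1, 0.3, -0.0]
finger_gap: 0.801
finger_force: 0.0
ee [0.5143 0.3947 0.2008] rot [179.94  -0.    19.82] clk 11.3167
dp cm [-0.09 -0.28  0.08]
dr for yaw 20 [ 0.06 -0.   -0.18]
dr for yaw 200 [-0.0000e+00 -1.0000e-01  1.7982e+02]
```

View pics/w8.png

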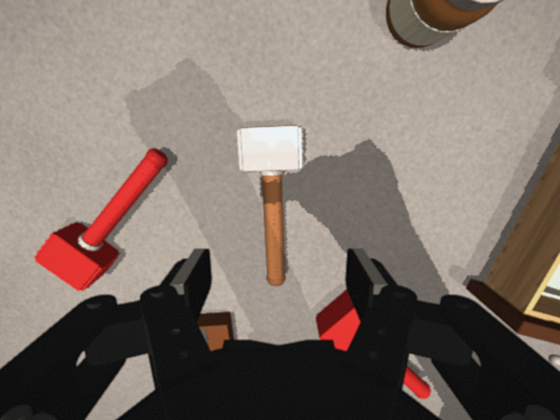

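The wrist view shows the mallet head's top centred near (270,147) and its handle running from (272,178) to (276,285). The red look-alikes are clear of the descent.

```bash
python3 - <<'E'
from h import *
import pickle; f=pickle.load(open("w8.pkl","rb"))
h=px2w(f,(270.5,147),.044); e=px2w(f,(276,285),.022); a=px2w(f,(272.3,182),.022); b=px2w(f,(275.6,272),.022)
print(h,e,a,b,np.hypot(*(h-e)[:2]))
d=(a-b)[:2]; y1=np.degrees(np.arctan2(d[1],d[0])); d2=(h-e)[:2]; y2=np.degrees(np.arctan2(d2[1],d2[0])); print(y1,y2)
y=(y1+2*y2)/3; u=d2/np.hypot(*d2); o=(h[:2]-.0705*u+e[:2]+.0925*u)/2; p=o+.026*u; print(o,p)
delta([*p,.006],y)
# mallet tray from w7 not saved; use estimate
E
```

```text
[0.55481251 0.41744348 0.044     ] [0.39825618 0.35561341 0.022     ] [0.51776825 0.40282319 0.022     ] [0.41475746 0.36204447 0.022     ] 0.1683236307574654
21.597046440140847 21.55095594166262
[0.48676535 0.39056906] [0.51094772 0.4001196 ]
ee [0.5143 0.3947 0.2008] rot [179.94  -0.    19.82] clk 11.3167
dp cm [-0.13 -0.65 19.48]
dr for yaw 21.56631944115536 [ 0.06 -0.   -1.74]
dr for yaw 201.56631944115537 [-0.0000e+00 -9.0000e-02  1.7826e+02]
```

```bash
python3 -m pendant '{"dp":[[0,-0.2,2],[-0.1,-0.5,5],[-0.1,-0.6,8.5],[-0.1,-0.6,12],[-0.1,-0.6,15],[-0.1,-0.6,17],[-0.1,-0.6,18.3],[-0.1,-0.6,19.1],[-0.1,-0.6,19.4],[-0.1,-0.6,19.4]],"dr":[[0,0,-1],[0,0,-1.7],[0,0,-1.7],[0,0,-1.7],[0,0,-1.7],[0,0,-1.7],[0,0,-1.7],[0,0,-1.7],[0,0,-1.7],[0,0,-1.7]],"grip":[0.6,0.6,0.6,0.6,0.6,0.6,0.6,0.6,0.6,0.3]}' 80
python3 -m pendant '{"dp":[[0,0,0],[0,0,0],[0,0,0],[0,0,0],[0,0,0],[0,0,0],[0,0,0]],"dr":[[0,0,0],[0,0,0],[0,0,0],[0,0,0],[0,0,0],[0,0,0],[0,0,0]],"grip":[0,-0.3,-0.6,-1,-1,-1,-1]}' 80
python3 -m pendant '{"dp":[[0,0,-0.5],[0,0,-1.5],[0,0,-3],[0,0,-5],[0,0,-7.5],[0,0,-10],[0,0,-11.5],[0,0,-12.5],[0,0,-13],[0,0,-13]],"dr":[[0,0,0],[0,0,0],[0,0,0],[0,0,0],[0,0,0],[0,0,0],[0,0,0],[0,0,0],[0,0,0],[0,0,0]],"grip":[-1,-1,-1,-1,-1,-1,-1,-1,-1,-1]}' 80
python3 - <<'E'
from h import *
f=grab_frame("wrist"); save(f,"w9.png"); import pickle; f={k:np.array(v) for k,v in f.items()}; pickle.dump((f,state()),open("w9.pkl","wb"))
E
```

```text
clock: 12.15
ee_pos: [0.5108, 0.402, 0.0071]
eef_rot: [-180.0, -0.0, 21.7]
wrist_force: [0.5, -0.7, -0.9]
finger_gap: 0.676
finger_force: 0.0
clock: 12.73
ee_pos: [0.5111, 0.4023, 0.0083]
eef_rot: [180.0, -0.1, 21.7]
wrist_force: [-1.1, -1.7, 6.2]
finger_gap: 0.228
finger_force: 77.8
clock: 13.57
ee_pos: [0.5106, 0.4023, 0.1382]
eef_rot: [-180.0, -0.1, 21.7]
wrist_force: [-0.1, 0.4, -3.0]
finger_gap: 0.232
finger_force: 78.1
```

View pics/w9.png

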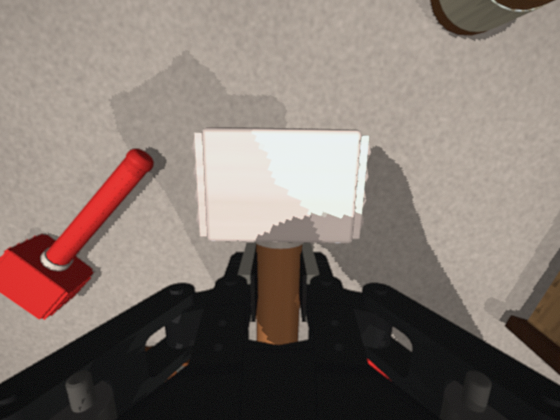

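The wrist view shows the mallet held level by the handle close to the head, with its top face centred near (281,184).

```bash
python3 - <<'E'
from h import *
import pickle; f,s=pickle.load(open("w9.pkl","rb"))
def W(p,e): 
    T=np.eye(4);T[:3,:3]=R.from_euler("xyz",e,degrees=True).as_matrix();T[:3,3]=p; return T
Tt=W(s["ee_pos"],s["eef_rot"]); CfT=f["camera_from_world"]@Tt
hd=px2w(f,(281,184),s["ee_pos"][2]+.0357); t=(np.linalg.inv(Tt)@np.r_[hd,1])[:3]; print("head top in tool",t)
g=dict(f); g["camera_from_world"]=CfT@np.linalg.inv(W([.6081,-.1286,.2103],[180,.1,3.4]))
for n,uv,z in (("T head",(97.5,106),.024),("T end",(119.5,247),.024),("rim c",(280,131),.072),("cup end",(279,260),.07),("trC BL",(233,66),.049),("trC BR",(327,66),.049),("trM BL",(31,66),.049),("trM BR",(127,66),.049)): print(n,px2w(g,uv,z)[:2])
y=3.4; N=R.from_euler("xyz",[180,0,y],degrees=True)
o=np.array([.6145,.065]); bt=o+.0705*np.array([np.cos(np.radians(y)),np.sin(np.radians(y))])
p=bt-N.apply([t[0],t[1],0])[:2]; print(bt,p); delta([*p,.156],y)
E
```

```text
head top in tool [ 0.04695098  0.00043497 -0.0356999 ]
T head [0.68364188 0.06975919]
T end [0.5214667  0.06038558]
rim c [ 0.67051037 -0.12577018]
cup end [ 0.53826205 -0.13284698]
trC BL [ 0.72714873 -0.07758748]
trC BR [ 0.73245965 -0.16687133]
trM BL [0.71572198 0.11451179]
trM BR [0.72115489 0.02317724]
[0.68487591 0.0691811 ] [0.63798178 0.06683081]
ee [0.5101 0.4019 0.1369] rot [180.    -0.    21.69] clk 13.6167
dp cm [-0.5  35.86 -1.91]
dr for yaw 3.4 [ 0.   -0.   18.29]
dr for yaw 183.4 [ 0.0000e+00  1.0000e-02 -1.6171e+02]
```

```bash
python3 -m pendant '{"dp":[[0,1.2,-0.3],[0,4,-0.8],[-0.1,7.8,-1.3],[-0.2,11.8,-1.7],[-0.2,15.8,-1.9],[-0.3,19.8,-1.9],[-0.3,23.8,-1.9],[-0.4,27.8,-1.9],[-0.5,31.2,-1.9],[-0.5,34,-1.9]],"dr":[[0,0,1],[0,0,3],[0,0,5],[0,0,7],[0,0,9],[0,0,11],[0,0,13],[0,0,15],[0,0,17],[0,0,18.3]],"grip":[-1,-1,-1,-1,-1,-1,-1,-1,-1,-1]}' 80
python3 -m pendant '{"dp":[[0.3,0.8,0],[0.5,1.5,0],[0.5,1.7,0],[0.5,1.7,0],[0.5,1.7,0],[0.5,1.7,0],[0.5,1.7,0],[0.5,1.7,0]],"dr":[[0,0,0],[0,0,0],[0,0,0],[0,0,0],[0,0,0],[0,0,0],[0,0,0],[0,0,0]],"grip":[-1,-1,-1,-1,-1,-1,-1,-1]}' 80
python3 - <<'E'
from h import *
delta([.638,.0668,.0335],3.4)
E
```

```text
clock: 14.45
ee_pos: [0.6312, 0.0788, 0.1544]
eef_rot: [179.9, 0.1, 3.0]
wrist_force: [1.0, -0.5, -3.2]
finger_gap: 0.231
finger_force: 78.2
clock: 15.12
ee_pos: [0.6371, 0.0687, 0.1559]
eef_rot: [-180.0, -0.0, 3.5]
wrist_force: [0.4, 0.2, -2.4]
finger_gap: 0.227
finger_force: 78.3
ee [0.6371 0.0687 0.1559] rot [-179.99   -0.      3.48] clk 15.1167
dp cm [ 0.08  0.2  12.24]
dr for yaw 3.4 [-0.01 -0.    0.08]
dr for yaw 183.4 [ 0.0000e+00 -2.0000e-02 -1.7992e+02]
```

```bash
python3 -m pendant '{"dp":[[0,0.1,0.5],[0.1,0.2,1.5],[0.1,0.2,3],[0.1,0.2,5],[0.1,0.2,7],[0.1,0.2,8.3],[0.1,0.2,9],[0.1,0.2,9],[0.1,0.2,9],[0.1,0.2,9]],"dr":[[0,0,0],[0,0,0],[0,0,0],[0,0,0],[0,0,0],[0,0,0],[0,0,0],[0,0,0],[0,0,0],[0,0,0]],"grip":[-1,-1,-1,-1,-1,-1,-1,-1,-1,-1]}' 80
python3 - <<'E'
from h import *
delta([.638,.0668,.0323],3.4)
f=grab_frame("wrist"); save(f,"w10.png")
E
```

```text
clock: 15.95
ee_pos: [0.6393, 0.0658, 0.0668]
eef_rot: [-180.0, -0.1, 3.4]
wrist_force: [0.3, -0.2, -3.1]
finger_gap: 0.23
finger_force: 78.3
ee [0.6393 0.0658 0.0668] rot [-1.7999e+02 -1.1000e-01  3.3900e+00] clk 15.95
dp cm [-0.13 -0.1   3.45]
dr for yaw 3.4 [-0.01 -0.11 -0.01]
dr for yaw 183.4 [-1.8000e-01  2.0000e-02  1.7999e+02]
```

View pics/w10.png

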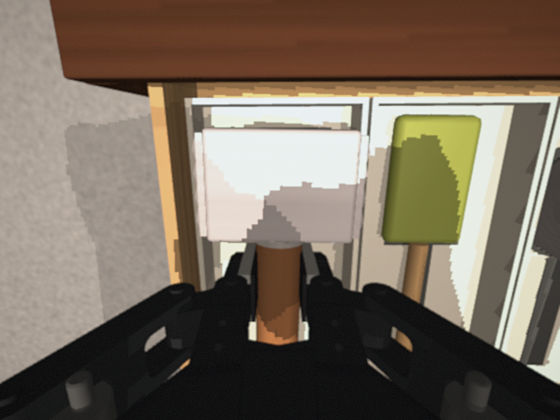

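The wrist view shows the mallet head centred between its tray walls (columns 193 and 368). Now I'll lower and release.

```bash
python3 -m pendant '{"dp":[[0,0,0.4],[0,0,1],[0,0,1.7],[0,0,2.3],[-0.1,-0.1,2.8],[-0.1,-0.1,3.1],[-0.1,-0.1,3.3],[-0.1,-0.1,3.4],[-0.1,-0.1,3.4],[-0.1,-0.1,3.4]],"dr":[[0,0,0],[0,0,0],[0,0,0],[0,0,0],[0,0,0],[0,0,0],[0,0,0],[0,0,0],[0,0,0],[0,0,0]],"grip":[-1,-1,-1,-1,-1,-1,-1,-1,-1,-1]}' 80
```

```text
clock: 16.83
ee_pos: [0.6383, 0.0669, 0.0324]
eef_rot: [-180.0, -0.1, 3.4]
wrist_force: [0.3, 1.1, 1.3]
finger_gap: 0.231
finger_force: 78.9
```

```bash
python3 -m pendant '{"dp":[[0,0,0],[0,0,0],[0,0,0],[0,0,0],[0,0,0],[0,0,0]],"dr":[[0,0,0],[0,0,0],[0,0,0],[0,0,0],[0,0,0],[0,0,0]],"grip":[-0.6,-0.4,-0.3,-0.25,-0.25,-0.25]}' 20
python3 -m pendant '{"dp":[[0,0,-0.5],[0,0,-2],[0,0,-4],[0,0,-7],[0,0,-10],[0,0,-13],[0,0,-16],[0,0,-18],[0,0,-18],[0,0,-18]],"dr":[[0,0,0],[0,0,0],[0,0,0],[0,0,0],[0,0,0],[0,0,0],[0,0,0],[0,0,0],[0,0,0],[0,0,0]],"grip":[-0.25,-0.25,-0.25,-0.25,-0.25,-0.25,-0.25,-0.25,-0.25,-0.25]}' 20
python3 - <<'E'
from h import *
f=grab_frame("wrist"); save(f,"w11.png"); import pickle; f={k:np.array(v) for k,v in f.items()}; pickle.dump((f,state()),open("w11.pkl","wb"))
delta([.33,-.05,.2],90+3.2)
E
```

```text
clock: 17.33
ee_pos: [0.6373, 0.0665, 0.0317]
eef_rot: [180.0, 0.0, 3.4]
wrist_force: [-0.1, 0.3, -0.0]
finger_gap: 0.376
finger_force: 0.0
clock: 18.17
ee_pos: [0.6382, 0.0667, 0.2146]
eef_rot: [-180.0, -0.2, 3.4]
wrist_force: [-0.2, -0.4, -0.2]
finger_gap: 0.376
finger_force: 0.0
ee [0.6372 0.0666 0.2127] rot [ 1.7999e+02 -6.0000e-02  3.3900e+00] clk 18.2167
dp cm [-31.36   9.82   1.24]
dr for yaw 93.2 [ 5.000e-02 -4.000e-02 -8.981e+01]
dr for yaw 273.2 [-4.000e-02 -5.000e-02  9.019e+01]
```

View pics/w11.png

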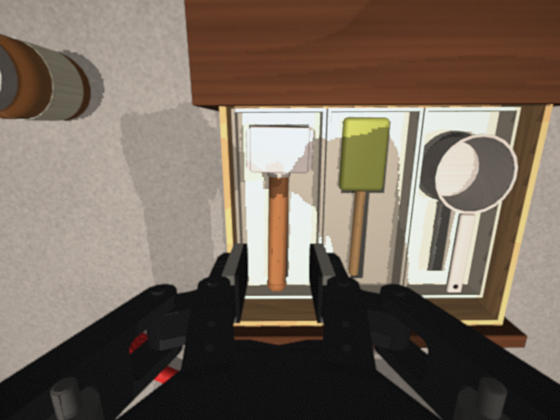

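The wrist view shows the mallet flat in its tray, covering its print. The cup only looks offset because of parallax, since its base sits on the disc. That was already more than the 10 pictures allowed, so I'll measure numerically from here.

```bash
python3 - <<'E'
from h import *
import pickle; f,s=pickle.load(open("w11.pkl","rb"))
T=f["camera_from_world"]; c=-T[:3,:3].T@T[:3,3]; M=R.from_euler("xyz",s["eef_rot"],degrees=True); print("cam in tool",M.inv().apply(c-s["ee_pos"]))
print("mallet head",px2w(f,(279,149),.068)[:2],"end",px2w(f,(276,287),.046)[:2], "bar", [(r["score"],px2w(f,r["uv"],.063)[:2]) for r in look_for("wrist","handle")[:1]])
delta([.413,-.045,.14],3.2)
E
```

```text
cam in tool [ 0.06845895 -0.00022782 -0.14474492]
mallet head [0.68338349 0.06893985] end [0.52005997 0.06260732] bar [(0.63, array([ 0.56159842, -0.17093262]))]
ee [0.6367 0.0665 0.2115] rot [1.7999e+02 5.0000e-02 3.3900e+00] clk 18.2667
dp cm [-22.98   9.8    7.18]
dr for yaw 3.2 [0.01 0.05 0.19]
dr for yaw 183.2 [-9.0000e-02  2.0000e-02 -1.7981e+02]
```

```bash
python3 -m pendant '{"dp":[[-1,0.4,0],[-3.5,1.5,0],[-7,3,0],[-10.5,4.5,0],[-14,6,1],[-17,7.2,2.5],[-20,8.5,4.5],[-22,9.4,6],[-23,9.8,7],[-23,9.8,7.2]],"dr":[[0,0,0],[0,0,0.2],[0,0,0.2],[0,0,0.2],[0,0,0.2],[0,0,0.2],[0,0,0.2],[0,0,0.2],[0,0,0.2],[0,0,0.2]],"grip":[-0.5,-1,-1,-1,-1,-1,-1,-1,-1,-1]}' 30
python3 -m pendant '{"dp":[[0,0,0],[0,0,0],[0,0,0],[0,0,0]],"dr":[[0,0,0],[0,0,0],[0,0,0],[0,0,0]],"grip":[-1,-1,-1,-1]}' 30
python3 - <<'E'
from h import *
for c in ("wrist","scene","top"):
    f=grab_frame(c); save(f,c+"12.png"); print(c,[(round(r["score"],2),np.round(r["uv"]),px2w(f,r["uv"],.063)[:2]) for r in look_for(c,"handle")[:2]])
    print("expected bar ends px",w2px(f,(.445,.027,.063)),w2px(f,(.4495,-.113,.063)))
delta([.413,-.045,.048],3.2)
E
```

```text
clock: 19.1
ee_pos: [0.4089, -0.046, 0.1373]
eef_rot: [-180.0, 0.4, 3.1]
wrist_force: [0.1, -1.5, 0.4]
finger_gap: -0.001
finger_force: 0.0
clock: 19.43
ee_pos: [0.4148, -0.0443, 0.1402]
eef_rot: [-180.0, -0.1, 3.2]
wrist_force: [-0.1, -0.1, -0.1]
finger_gap: -0.001
finger_force: 0.0
wrist [(0.69, array([279., 102.]), array([ 0.49750496, -0.04022958]))]
expected bar ends px [186.10550005 170.70345395] [371.92056382 175.33483517]
scene []
expected bar ends px [267.48662332 208.87800055] [228.80599024 225.31755377]
top [(0.75, array([308., 194.]), array([ 0.51118971, -0.02493982])), (0.52, array([340., 152.]), array([ 0.65986065, -0.12844726]))]
expected bar ends px [292.46270904 213.77646479] [334.43565713 213.6636029 ]
ee [ 0.4137 -0.0448  0.1399] rot [ 1.8e+02 -1.0e-02  3.2e+00] clk 19.7333
dp cm [-0.08  0.02  9.19]
dr for yaw 3.2 [ 0.   -0.01 -0.  ]
dr for yaw 183.2 [-2.0e-02 -1.0e-02  1.8e+02]
```

```bash
python3 - <<'E'
from h import *
f=grab_frame("wrist"); g=cv2.cvtColor(np.array(f["image"]),cv2.COLOR_RGB2GRAY).astype(int)
for c in (200,215,345,360): print(c,g[130:215:3,c])
for r in (150,160,165,170,175,180,185): print(r,px2w(f,(215,r),.063)[:2])
E
```

```text
200 [131 138 146 150 156 160 166 171 173 179 182 187 191 186 200 222 190 134
 154 151 150 151 148 156 151 146 154 150 153]
215 [171 162 145 147 148 147 149 152 149  82  87  85 111 166 204 223 187 137
 149 151 153 152 152 149 154 151 153 176 173]
345 [168 169 131 108 107 104 105 110 108 107 107 104 102 134 161 150 123 102
 109 109 107 101 104 107 102 106 108 105 103]
360 [226 230 231 232 236 156 156 160 163 162 162 162 163 140 160 148 122 106
 107 105 106 103 107 106 105 105 103 109 104]
150 [0.46055226 0.00473728]
160 [0.45321555 0.00475128]
165 [0.44949647 0.00475838]
170 [0.44574294 0.00476554]
175 [0.44195448 0.00477277]
180 [0.43813061 0.00478007]
185 [0.43427082 0.00478743]
```

```bash
python3 -m pendant '{"dp":[[0,0,1.5],[-0.1,0,4],[-0.1,0,6.5],[-0.1,0,8.3],[-0.1,0,9],[-0.1,0,9.2],[-0.1,0,9.2],[-0.1,0,9.2]],"dr":[[0,0,0],[0,0,0],[0,0,0],[0,0,0],[0,0,0],[0,0,0],[0,0,0],[0,0,0]],"grip":[-1,-1,-1,-1,-1,-1,-1,-1]}' 30
python3 -m pendant '{"dp":[[0.2,0,0],[0.4,0,0],[0.7,0,0],[1,0,0],[1.4,0,0],[1.9,0,0],[2.5,0,0],[3.2,0,0],[4,0,0],[4.9,0,0]],"dr":[[0,0,0],[0,0,0],[0,0,0],[0,0,0],[0,0,0],[0,0,0],[0,0,0],[0,0,0],[0,0,0],[0,0,0]],"grip":[-1,-1,-1,-1,-1,-1,-1,-1,-1,-1]}' 30
```

```text
clock: 20.45
ee_pos: [0.4133, -0.0449, 0.0485]
eef_rot: [180.0, -0.1, 3.2]
wrist_force: [0.0, -0.5, 0.4]
finger_gap: 0.003
finger_force: 0.0
clock: 21.28
ee_pos: [0.4619, -0.042, 0.0476]
eef_rot: [-180.0, 0.1, 3.2]
wrist_force: [-2.3, 0.9, 0.7]
finger_gap: -0.004
finger_force: 1.1
```

```bash
python3 -m pendant '{"dp":[[0.9,0,0],[1.8,0,0],[2.7,0,0],[3.6,0,0],[4.5,0,0],[5.4,0,0],[6.3,0,0],[7.2,0,0],[8.1,0,0],[9,0,0]],"dr":[[0,0,0],[0,0,0],[0,0,0],[0,0,0],[0,0,0],[0,0,0],[0,0,0],[0,0,0],[0,0,0],[0,0,0]],"grip":[-1,-1,-1,-1,-1,-1,-1,-1,-1,-1]}' 30
python3 -m pendant '{"dp":[[0.9,0,0],[1.8,0,0],[2.7,0,0],[3.6,0,0],[4.5,0,0],[5.3,0,0],[6,0,0],[6.7,0,0],[7.3,0,0],[7.9,0,0]],"dr":[[0,0,0],[0,0,0],[0,0,0],[0,0,0],[0,0,0],[0,0,0],[0,0,0],[0,0,0],[0,0,0],[0,0,0]],"grip":[-1,-1,-1,-1,-1,-1,-1,-1,-1,-1]}' 30
```

```text
clock: 22.12
ee_pos: [0.5522, -0.037, 0.0477]
eef_rot: [-180.0, 0.0, 3.2]
wrist_force: [-1.7, 1.3, -0.4]
finger_gap: 0.003
finger_force: 1.1
clock: 22.95
ee_pos: [0.6308, -0.0328, 0.0478]
eef_rot: [180.0, 0.0, 3.2]
wrist_force: [-1.2, 0.5, 1.5]
finger_gap: -0.002
finger_force: 1.0
```

```bash
python3 -m pendant '{"dp":[[0.4,0,0],[0.8,0,0],[1.1,0,0],[1.4,0,0],[1.7,0,0],[2,0,0]],"dr":[[0,0,0],[0,0,0],[0,0,0],[0,0,0],[0,0,0],[0,0,0]],"grip":[-1,-1,-1,-1,-1,-1]}' 30
```

```text
clock: 23.45
ee_pos: [0.6503, -0.0317, 0.0478]
eef_rot: [180.0, 0.0, 3.2]
wrist_force: [-2.6, 0.0, 1.8]
finger_gap: 0.002
finger_force: 0.9
```

Next I'll creep until the stop shows in the wrist force.

```bash
python3 -m pendant '{"dp":[[0.15,0,0],[0.3,0,0],[0.45,0,0],[0.6,0,0],[0.75,0,0],[0.9,0,0]],"dr":[[0,0,0],[0,0,0],[0,0,0],[0,0,0],[0,0,0],[0,0,0]],"grip":[-1,-1,-1,-1,-1,-1]}' 30
```

```text
clock: 23.95
ee_pos: [0.6593, -0.0312, 0.0478]
eef_rot: [180.0, 0.0, 3.2]
wrist_force: [-2.1, 0.6, 1.7]
finger_gap: 0.0
finger_force: 0.8
```

```bash
python3 -m pendant '{"dp":[[0.1,0,0],[0.2,0,0],[0.3,0,0],[0.4,0,0]],"dr":[[0,0,0],[0,0,0],[0,0,0],[0,0,0]],"grip":[-1,-1,-1,-1]}' 30
```

```text
clock: 24.28
ee_pos: [0.6621, -0.031, 0.0477]
eef_rot: [180.0, 0.2, 3.2]
wrist_force: [-7.2, 0.7, 5.6]
finger_gap: 0.002
finger_force: 3.7
```

```bash
python3 -m pendant '{"dp":[[0.1,0,0],[0.1,0,0],[0.1,0,0]],"dr":[[0,0,0],[0,0,0],[0,0,0]],"grip":[-1,-1,-1]}' 30
```

```text
clock: 24.53
ee_pos: [0.662, -0.0311, 0.0476]
eef_rot: [180.0, 0.3, 3.2]
wrist_force: [-7.9, -0.4, 6.1]
finger_gap: 0.002
finger_force: 4.0
```

```bash
python3 -m pendant '{"dp":[[-0.3,0,0],[-1,0,0],[-2.5,0,0],[-5,0,0],[-7.5,0,-1],[-9,0,-3],[-10,0,-6],[-10,0,-9],[-10,0,-10],[-10,0,-10]],"dr":[[0,0,0],[0,0,0],[0,0,0],[0,0,0],[0,0,0],[0,0,0],[0,0,0],[0,0,0],[0,0,0],[0,0,0]],"grip":[-1,-1,-1,-1,-1,-1,-1,-1,-1,-1]}' 30
python3 -m pendant '{"dp":[[0,0,0],[0,0,0],[0,0,0],[0,0,0]],"dr":[[0,0,0],[0,0,0],[0,0,0],[0,0,0]],"grip":[-1,-1,-1,-1]}' 30
python3 - <<'E'
from h import *
f=grab_frame("wrist"); g=cv2.cvtColor(np.array(f["image"]),cv2.COLOR_RGB2GRAY).astype(int)
for y in (.02,-.08):
    xs=np.arange(.60,.75,.003); out=[]
    for x in xs:
        u,v=np.round(w2px(f,(x,y,.063))).astype(int); out.append((round(x,3),g[v,u] if 0<=v<420 and 0<=u<560 else -1))
    print(y,[f"{a}:{b}" for a,b in out])
print(state()["ee_pos"],state()["wrist_force"])
t=grab_frame("top"); print([(n,[(round(r["score"],2),px2w(t,r["uv"],.05)[:2]) for r in look_for("top",n)[:1]]) for n in("jar","mug")])
E
```

```text
clock: 25.37
ee_pos: [0.5667, -0.0366, 0.1512]
eef_rot: [179.9, -0.4, 3.2]
wrist_force: [0.8, -0.4, -0.1]
finger_gap: -0.001
finger_force: 0.0
clock: 25.7
ee_pos: [0.5636, -0.0364, 0.1463]
eef_rot: [-180.0, 0.1, 3.2]
wrist_force: [-0.1, 0.8, 0.7]
finger_gap: 0.003
finger_force: 0.0
0.02 ['0.6:154', '0.603:161', '0.606:155', '0.609:155', '0.612:156', '0.615:159', '0.618:157', '0.621:158', '0.624:156', '0.627:152', '0.63:162', '0.633:158', '0.636:177', '0.639:182', '0.642:176', '0.645:183', '0.648:184', '0.651:182', '0.654:176', '0.657:180', '0.66:184', '0.663:117', '0.666:89', '0.669:96', '0.672:207', '0.675:240', '0.678:223', '0.681:172', '0.684:172', '0.687:182', '0.69:180', '0.693:89', '0.696:22', '0.699:22', '0.702:25', '0.705:24', '0.708:23', '0.711:-1', '0.714:-1', '0.717:-1', '0.72:-1', '0.723:-1', '0.726:-1', '0.729:-1', '0.732:-1', '0.735:-1', '0.738:-1', '0.741:-1', '0.744:-1', '0.747:-1', '0.75:-1']
-0.08 ['0.6:111', '0.603:113', '0.606:113', '0.609:115', '0.612:115', '0.615:118', '0.618:118', '0.621:112', '0.624:111', '0.627:176', '0.63:178', '0.633:182', '0.636:182', '0.639:178', '0.642:186', '0.645:190', '0.648:183', '0.651:180', '0.654:181', '0.657:182', '0.66:182', '0.663:181', '0.666:187', '0.669:110', '0.672:106', '0.675:104', '0.678:202', '0.681:238', '0.684:225', '0.687:113', '0.69:128', '0.693:117', '0.696:105', '0.699:85', '0.702:23', '0.705:23', '0.708:22', '0.711:20', '0.714:-1', '0.717:-1', '0.72:-1', '0.723:-1', '0.726:-1', '0.729:-1', '0.732:-1', '0.735:-1', '0.738:-1', '0.741:-1', '0.744:-1', '0.747:-1', '0.75:-1']
[ 0.56371477 -0.03632482  0.1464193 ] [ 0.58183517 -0.3254648  -1.04660248]
[('jar', []), ('mug', [(0.92, array([ 0.72075418, -0.36459764]))])]
```

```bash
python3 -c "
from rig import job_done; print(job_done())"
```

```text
the job is handed in; nothing more can be done
None
```

The mallet and cup were laid flat on their outlines in their own trays, the drawer was pushed gently to its stop (bar at x ≈ 0.678 m, where it should be when shut), and the job is handed in with no verdict reported; I didn't look inside after shutting, the jar wasn't detected in the last check, and I viewed 12 pictures, two over the limit of 10.

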